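# Sort parts pulled from a power board into component trays

## Task

Sort the five loose parts pulled off the power board (two large capacitors, a small capacitor, a relay and a ring choke) into the component trays: each part goes in the empty front compartment of the tray that already holds a part of its kind behind the divider. Leave every part flat on the tray's floor with its legs up, as it stands now, and do not shift the blue holder with the board under repair.

Things in the scene. Friction and masses are not known exactly. Their poses are not given: they have to be found in the camera images.
- bigcap_a: Large can capacitor, a plain upright cylinder in a black sleeve with a narrow grey stripe down one side, standing legs up: two short tin legs (6 mm, thin, on the brown end disc) point up. 40 mm diameter, 50 mm tall without the legs, about 85 g; one of two alike. Origin at the centre of its underside, z up along its axis. Loose.
- bigcap_b: The other large can capacitor, the same in all: 40 mm diameter, 50 mm tall, legs up, about 85 g. All five parts and a flux jar start in two staggered rows along y, with at least 25 mm free for a finger on the world +x and -x side of each. Origin at the centre of its underside, z up along its axis. Loose.
- smallcap: Small can capacitor, a plain upright cylinder in a black sleeve with a narrow grey stripe down one side, standing legs up: two short tin legs (6 mm, thin, on the brown end disc) point up. 25 mm diameter, 40 mm tall without the legs, about 30 g. Origin at the centre of its underside, z up along its axis. Loose.
- relay: Power relay, a black box lying on its back with its tan base and six short legs (6 mm) up: 34 mm along its x, 50 mm along its y, 28 mm tall without the legs, about 85 g. Origin at the centre of its underside, z up. Its x axis starts within 0.45 rad of world x. Loose.
- choke: Ring choke lying flat: a dark ring core wound with copper wire, 47 mm outside diameter, 18 mm tall (two thin wire ends stick up 6 mm more), about 90 g. Grip it by the outside; it is solid to the touch, also at its hole. Origin at the centre of its underside, z up along its axis. Loose.
- tray_bigcap: Grey open tray, fixed, 136 (x) by 118 (y) by 19 mm, walls, floor and divider 3 mm thick. Front compartment (-x, robot's side) empty, 70 (x) by 112 (y) mm inside, its middle 30 mm from the origin towards -x. Rear compartment holds one large can capacitor (as bigcap_a), which tells the trays apart. Origin: centre of the underside, on the mat; z up, yaw within 0.2 rad of the world's.
- tray_smallcap: Grey open tray, fixed, 136 (x) by 118 (y) by 19 mm, walls, floor and divider 3 mm thick. Front compartment (-x, robot's side) empty, 70 (x) by 112 (y) mm inside, its middle 30 mm from the origin towards -x. Rear compartment holds one small can capacitor (as smallcap), which tells the trays apart. Origin: centre of the underside, on the mat; z up, yaw within 0.2 rad of the world's.
- tray_relay: Grey open tray, fixed, 136 (x) by 118 (y) by 19 mm, walls, floor and divider 3 mm thick. Front compartment (-x, robot's side) empty, 70 (x) by 112 (y) mm inside, its middle 30 mm from the origin towards -x. Rear compartment holds one relay, which tells the trays apart. Origin: centre of the underside, on the mat; z up, yaw within 0.2 rad of the world's.
- tray_choke: Grey open tray, fixed, 136 (x) by 118 (y) by 19 mm, walls, floor and divider 3 mm thick. Front compartment (-x, robot's side) empty, 70 (x) by 112 (y) mm inside, its middle 30 mm from the origin towards -x. Rear compartment holds one ring choke, which tells the trays apart. Origin: centre of the underside, on the mat; z up, yaw within 0.2 rad of the world's.
- holder: Blue board holder with a green circuit board, loose, 0.55 kg, 105 (x) by 95 (y) by 26 mm, copper knob to 79 mm from the origin (centre of the underside) towards -x. The mat under everything is 3 mm thick (top at z = 0.003). Also there: an amber flux jar (36 mm wide, 32 mm tall) among the parts; tweezers, screwdriver and syringe nearer the robot.

How it is judged:
At the end, for the whole second after the job is handed in: Each of the five parts lies in the front compartment of the tray of its kind (origin between the compartment's walls), its underside on the tray's floor (within 3 mm), its z axis within 0.12 rad of vertical, released and at rest (x of bigcap_a in the frame of tray_bigcap between -0.065 and 0.005 m and y of bigcap_a in the frame of tray_bigcap between -0.056 and 0.056 m and z of each of bigcap_a, bigcap_b in the frame of tray_bigcap below 0.006 m and angle between each of bigcap_a, bigcap_b, smallcap, relay, choke's own z axis and vertical below 0.12 rad and linear speed of each of bigcap_a, bigcap_b, smallcap, relay, choke below 0.02 m/s and contact force between each of bigcap_a, bigcap_b, smallcap, relay, choke and the fingers below 0.05 N and x of bigcap_b in the frame of tray_bigcap between -0.065 and 0.005 m and y of bigcap_b in the frame of tray_bigcap between -0.056 and 0.056 m and x of smallcap in the frame of tray_smallcap between -0.065 and 0.005 m and y of smallcap in the frame of tray_smallcap between -0.056 and 0.056 m and z of smallcap in the frame of tray_smallcap below 0.006 m and x of relay in the frame of tray_relay between -0.065 and 0.005 m and y of relay in the frame of tray_relay between -0.056 and 0.056 m and z of relay in the frame of tray_relay below 0.006 m and x of choke in the frame of tray_choke between -0.065 and 0.005 m and y of choke in the frame of tray_choke between -0.056 and 0.056 m and z of choke in the frame of tray_choke below 0.006 m); the robot touches nothing.
It fails at once if the board holder was shifted by more than 10 mm (distance of holder from where it was at the start of the episode above 0.01 m).
It also fails if it takes over 109 s, if anything falls off the work surface, if the arm or the gripper's body presses on something with over 40 N, if the wrist force passes 120 N, or if a joint passes its speed limit or range.

## Robot

A 7-joint arm with a two-finger parallel gripper is mounted at the origin on the work surface. World frame = base frame: x ahead of the robot, y to its left, z up, the work surface at z = 0. Lengths are in m, angles in rad, forces in N, time in s.
With the tool pointing down it reaches from about 0.4 to 0.85 m from the base axis. Payload 4.5 kg.
Tool frame: the origin (TCP) lies on the front face of the gripper's body, between the roots of the fingers; the fingertips stand 73 mm ahead of it and the grasp point (between the pads) lies 54 mm ahead of it (tcp_to_tips is the distance from the TCP to the fingertips, in m); z points along the fingers, y is the line along which they close (so a half turn about z gives the same grasp; the last joint's range is limited). The gripper opens to 85 mm and grips with 20 to 120 N. Pads are 22 mm wide; open, the fingers measure 114 mm over their backs; the gripper's body (76 mm by 85 mm) begins 54 mm behind the grasp point. The pads swing forward as they close: fully open they stand 13 mm farther back than shut.
Start: joints at [-1.302, 0.689, -0.195, 1.565, 0.157, 0.902, -0.215], TCP at [0.145, 0.608, 0.304] pointing down, gripper open.
Joint ranges: [-3.01, 3.01], [-0.46, 2.08], [-1.47, 1.51], [0.13, 2.56], [-1, 4.14], [0.04, 2.09], [-2.66, 2.66]. Speed limits (rad/s): [2.57, 2.57, 3.14, 3.14, 3.14, 3.14, 3.14].

## Interface

Orientations are given as a 3x3 rotation matrix whose columns are the frame's x, y, z axes.
In Python, from rig import * gives the robot as it stands.
- The arm moves only by the tool step_arm, never from a script. Its argument "plan" is a list of rows, each an object with "fingers": the opening, from 0 (shut) to 1 (fully open); "translation": the shift along the tool's x, y, z normalised to -1 to 1, where 1 is 300 mm, a list of three; "yaw": the turn about the tool's z normalised to -1 to 1, where 1 is 45 degrees. In form: [{"fingers": fingers, "translation": [x, y, z], "yaw": yaw}, ...]. A call has 1 to 20 rows; each row shifts and turns the commanded pose from where the row before left it, along the tool's axes as they then stand; what a row does not reach is not made up. A row lasts 1/10 s, in which the tool goes at most 50 mm and 8.59 degrees, less where a joint would pass 70% of its speed; a pose out of reach is approached as far as the arm can. A call with a number of a shift or a turn outside -1 to 1 is refused whole. A call with a gripper value outside its range is refused whole. The fingers move at their own pace and stop on an object; "force" is the grip in N (left out, the last holds). Time passes only in rows, so rows that do not move let the fingers close. It gives the time, the measured TCP pose, the force, the opening and the grip force at its end, in the units of the state.
- get_obs(): the state, without advancing time (a new reading comes with each control period).
- get_image(name): name is "scene" or "top"; returns a dict with "image" (384x512x3 uint8, red, green, blue), "camera_matrix" (3x3 intrinsics, pixels), "R" (3x3) and "t" (3): a world point X has camera coordinates R X + t. Camera axes: x right, y down, z forward; pixel columns grow to the right and rows downward; lengths in m; the calibration is good to about 2 mm. A picture is of the moment at which its call begins. There is no depth.
- finish_job(): hands the job in; it is judged then, once.
Trained networks look in the newest picture that a camera, given by its name, has taken for a name from the list of things; names that differ only in an ending like _2 or _b are one class to them, and where a whole thing is asked for, a point or a joint stands for the part that bears it (a point fixed in the world has none). Each returns a list of dicts, best first, with "conf" (0 to 1); they miss things now and then, are a little off and sometimes report something else, mostly with a low value. They report only what shows in the picture. A call takes as long as a camera call.
- masks_of(camera, query): "region" (384x512 bool, what is visible of it) and "bbox" ([left, top, right, bottom] in pixels, round what is visible of it).
- landmark_of(camera, query): "point" ([column, row] in pixels: a listed point, or the origin of a listed thing).
The state is a dict: "time": time; "joint_positions": joint angles; "dq": joint speeds; "joint_torque": joint torques, N m; "tool_pos": TCP position; "tool_rot": TCP orientation; "contact_force": force on the tool from outside, world axes, zero at the start; "ft_torque": the same for the moment, N m; "finger_gap": opening from 0.0 (shut) to 1.0 (fully open); "finger_force": force on a finger pad.
Only numpy, scipy, OpenCV 4.12 (cv2) and the standard library are available. Lean on these libraries where they do the work, as an engineer would, in place of code of your own. Each camera call takes 0.05 s, during which the arm holds its last target. There are 200 camera calls.

## Working session

There is one attempt and no reset: what is moved stays moved. The work goes in short steps, Python scripts to look and compute and a tool call to move; the robot and the scene stay as the last step left them, time stands still between calls to the robot, and variables do not carry over. Pictures are saved under pics/ and viewed, at most 14 in all, crops included, and the job is handed in when it is done.

Besides the shell and the picture viewer there is one more tool, called after "Call:" as a command line: name --argument value ..., lists and objects as JSON in quotes. step_arm: Moves the arm, as the interface text tells. Its arguments: {"type":"object","properties":{"plan":{"type":"array","items":{"type":"object","properties":{"fingers":{"type":"number"},"translation":{"type":"array","items":{"type":"number","minimum":-1,"maximum":1}},"yaw":{"type":"number","minimum":-1,"maximum":1}}}},"force":{"type":"number"}},"required":["plan"]}

```bash
mkdir -p pics; ls
python3 - <<'E'
from rig import *
import cv2
o=get_obs();print(o['time'],o['tool_pos'],o['tool_rot'],o['finger_gap'])
for n in("top","scene"):
    d=get_image(n);cv2.imwrite(f"pics/{n}0.png",cv2.resize(d["image"][:,:,::-1],(800,600)))
    print(n,d["camera_matrix"],d["R"],d["t"])
for q in["bigcap_a","smallcap","relay","choke","tray_bigcap","tray_smallcap","tray_relay","tray_choke","holder"]:
    for c in("top","scene"):
        print(q,c,[(round(float(r["conf"]),2),[round(float(v)) for v in r["point"]]) for r in landmark_of(c,q)],[(round(float(r["conf"]),2),[int(v) for v in r["bbox"]]) for r in masks_of(c,q)])
E
```

```text
pics
0.0 [0.14531606 0.60731425 0.30307631] [[-9.72581948e-01  2.32560210e-01 -3.20239386e-04]
 [ 2.32560397e-01  9.72580140e-01 -1.87944143e-03]
 [-1.25624827e-04 -1.90238581e-03 -9.99998183e-01]] 0.9989973663130716
top [[366.26241555   0.         258.2988558 ]
 [  0.         366.26241555 192.56023498]
 [  0.           0.           1.        ]] [[ 0.00613687 -0.99970374  0.02355339]
 [-0.98257364 -0.0104041  -0.18558234]
 [ 0.18577241 -0.02200405 -0.98234639]] [-0.06291873  0.52770968  0.889544  ]
scene [[450.00107504   0.         255.03403336]
 [  0.         450.00107504 190.56814713]
 [  0.           0.           1.        ]] [[-0.42185464  0.9065527  -0.01417262]
 [ 0.48927939  0.21446521 -0.84534629]
 [-0.76331143 -0.36354763 -0.5340307 ]] [ 0.25884205 -0.19803617  1.44914364]
bigcap_a top [(0.71, [148, 209]), (0.61, [329, 232])] [(0.84, [136, 198, 154, 220]), (0.83, [321, 221, 341, 241]), (0.26, [362, 223, 399, 280])]
bigcap_a scene [(0.85, [375, 230]), (0.83, [200, 172])] [(0.83, [189, 153, 209, 178]), (0.7, [369, 209, 390, 236])]
smallcap top [(0.57, [250, 234]), (0.48, [187,
[... 591 characters left out ...]
]
tray_smallcap top [(0.7, [345, 152]), (0.34, [204, 151])] [(0.87, [319, 126, 371, 174])]
tray_smallcap scene [(0.74, [131, 211])] [(0.96, [91, 188, 165, 235])]
tray_relay top [(0.67, [279, 143]), (0.29, [185, 228])] [(0.91, [253, 114, 305, 170])]
tray_relay scene [(0.68, [294, 211]), (0.62, [197, 240])] [(0.69, [151, 208, 235, 266])]
tray_choke top [(0.74, [122, 151]), (0.31, [378, 248])] [(0.69, [97, 120, 150, 178])]
tray_choke scene [(0.89, [401, 288]), (0.55, [274, 194]), (0.51, [200, 172])] [(0.92, [361, 250, 438, 328])]
holder top [(0.75, [379, 250])] [(0.58, [362, 226, 398, 277])]
holder scene [(0.82, [164, 160]), (0.25, [130, 212]), (0.19, [395, 286])] [(0.74, [154, 208, 236, 264])]
```

View pics/top0.png

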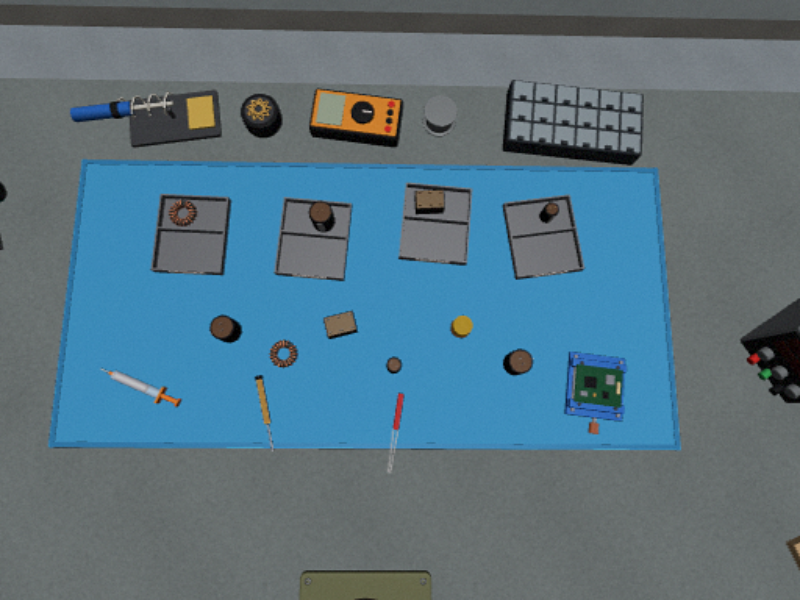

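View pics/scene0.png

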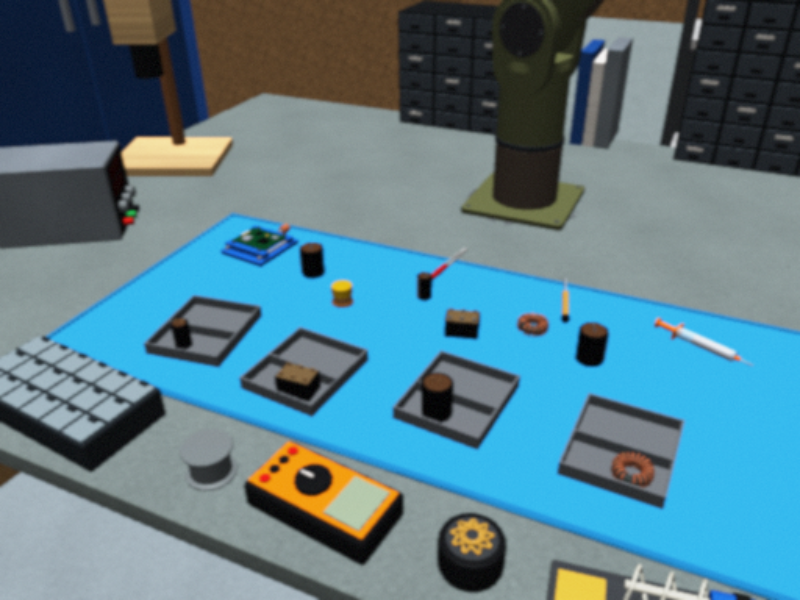

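The top view (800x600 px) shows, left to right:
- **Parts:** bigcap (225,328), choke (284,353), relay (341,324), smallcap (394,365), jar (461,326), bigcap (519,361), holder (597,386).
- **Trays:** choke (192,235), bigcap (314,240), relay (436,224), smallcap (543,237).

I'll fit models to the silhouettes.

```bash
cat > fit.py <<'E'
from rig import *
import cv2, numpy as np
from scipy.optimize import minimize
S=4
def grab(c):
    d=get_image(c); hsv=cv2.cvtColor(d["image"],cv2.COLOR_RGB2HSV)
    d["fg"]=~((hsv[...,0]>92)&(hsv[...,0]<112)&(hsv[...,1]>130)&(hsv[...,2]>40)); return d
def proj(d,X):
    p=(d["R"]@np.asarray(X,float).T).T+d["t"]; p=p@d["camera_matrix"].T; return p[:,:2]/p[:,2:]
def back(d,px,z):
    r=d["R"].T@np.linalg.solve(d["camera_matrix"],[px[0],px[1],1.]); c=-d["R"].T@d["t"]; return (c+r*(z-c[2])/r[2])[:2]
def cyl(D,h):
    a=np.linspace(0,2*np.pi,40); return np.array([[D/2*np.cos(t),D/2*np.sin(t),z] for t in a for z in(0,h)])
def box(a,b,h): return np.array([[x,y,z] for x in(-a/2,a/2) for y in(-b/2,b/2) for z in(0,h)])
def pose(M,x,y,w,z0=.003):
    c,s=np.cos(w),np.sin(w); return M@np.array([[c,-s,0],[s,c,0],[0,0,1]]).T+[x,y,z0]
def fit(d,M,p0,z0=.003,yaw=False):
    c=proj(d,[[p0[0],p0[1],.02]])[0].astype(int); r=45
    x0,y0=c-r; fg=d["fg"][y0:y0+2*r,x0:x0+2*r].astype(np.uint8)
    # keep the component(s) overlapping the initial guess
    n,l=cv2.connectedComponents(fg); 
    def ren(p):
        q=proj(d,pose(M,p[0],p[1],p[2] if yaw else 0,z0))-[x0,y0]
        h=cv2.convexHull(((q+.5)*S*16-8).astype(np.int32)); m=np.zeros((2*r*S,)*2,np.uint8); cv2.fillConvexPoly(m,h,255,shift=4)
        return cv2.resize(m,(2*r,2*r),interpolation=cv2.INTER_AREA)/255.
    m0=ren(list(p0)+[0]); k=np.argmax([(m0*(l==i)).sum() if i else 0 for i in range(n)]); T=(l==k)
    cost=lambda p: np.abs(ren(p)-T).sum()/T.sum()
    best=None
    for w in((-.3,-.1,.1,.3) if yaw else (0,)):
        s=np.array([[0,0,0],[.008,0,0],[0,.008,0],[0,0,.12]]) if yaw else np.array([[0,0],[.008,0],[0,.008]])
        b=np.array([*p0,w]) if yaw else np.array(p0)
        o=minimize(cost,b,method="Nelder-Mead",options=dict(initial_simplex=b+s,xatol=1e-4,fatol=1e-4,maxiter=300))
        if best is None or o.fun<best.fun: best=o
    return np.round(best.x,4),round(best.fun,3)
MOD=dict(bigL=(cyl(.04,.05),(225,328),0),choke=(cyl(.047,.018),(284,353),0),relay=(box(.034,.05,.028),(341,324),1),small=(cyl(.025,.04),(394,365),0),
 bigR=(cyl(.04,.05),(519,361),0),jar=(cyl(.036,.032),(461,326),0),holder=(box(.105,.095,.026),(597,384),1),
 t_choke=(box(.136,.118,.019),(192,235),1),t_big=(box(.136,.118,.019),(314,240),1),t_relay=(box(.136,.118,.019),(436,224),1),t_small=(box(.136,.118,.019),(543,237),1))
E
python3 - <<'E'
from fit import *
d=grab("top");e=grab("scene");v=d["image"].copy()
for n,(M,px,y) in MOD.items():
    p0=back(d,np.array(px)/1.5625,M[:,2].max()*.8); x,f=fit(d,M,p0,yaw=bool(y))
    try:xs,fs=fit(e,M,x[:2],yaw=bool(y))
    except Exception as ex: xs,fs=ex,0
    print(n,x,f,"scene",xs,fs)
E
```

```text
bigL [0.4816 0.2355] 0.158 scene [0.4743 0.2343] 0.305
choke [0.4447 0.1424] 0.465 scene [0.438  0.1398] 0.293
relay [0.4934 0.0481 0.2641] 0.098 scene [0.4875 0.0457 0.3378] 0.207
small [ 0.4259 -0.043 ] 0.206 scene [ 0.4171 -0.0426] 0.968
bigR [ 0.4321 -0.2475] 0.139 scene [ 0.4235 -0.2536] 0.366
jar [ 0.4918 -0.1563] 0.102 scene [ 0.4897 -0.1582] 0.117
holder [ 0.4076 -0.3761  0.006 ] 1.157 scene [ 0.3569 -0.4049  0.6314] 2.035
t_choke [ 0.6504  0.3105 -0.0341] 0.03 scene [ 0.6473  0.3096 -0.0369] 0.041
t_big [ 0.645   0.0991 -0.0794] 0.023 scene [ 0.6415  0.0973 -0.0824] 0.063
t_relay [ 0.6754 -0.1137 -0.0848] 0.022 scene [ 0.6712 -0.1161 -0.0727] 0.071
t_small [ 0.6542 -0.3029  0.1448] 0.023 scene [ 0.6498 -0.3042  0.159 ] 0.086
```

Call:
step_arm --plan '[{"fingers":0.7,"translation":[0,0,0.033],"yaw":0.189},{"fingers":0.7,"translation":[0,0,0.033],"yaw":0.189},{"fingers":0.7,"translation":[0,0,0.033],"yaw":0.189},{"fingers":0.7,"translation":[0,0,0.033],"yaw":0.189},{"fingers":0.7,"translation":[0,0,0.033],"yaw":0.189},{"fingers":0.7,"translation":[0,0,0.033],"yaw":0.189},{"fingers":0.7,"translation":[0,0,0.033],"yaw":0.189},{"fingers":0.7,"translation":[0,0,0.033],"yaw":0.189},{"fingers":0.7,"translation":[0,0,0.033],"yaw":0.189},{"fingers":0.7,"translation":[-0.113,0.101,0],"yaw":0},{"fingers":0.7,"translation":[-0.113,0.101,0],"yaw":0},{"fingers":0.7,"translation":[-0.113,0.101,0],"yaw":0},{"fingers":0.7,"translation":[-0.113,0.101,0],"yaw":0},{"fingers":0.7,"translation":[-0.113,0.101,0],"yaw":0},{"fingers":0.7,"translation":[-0.113,0.101,0],"yaw":0},{"fingers":0.7,"translation":[-0.113,0.101,0],"yaw":0},{"fingers":0.7,"translation":[-0.113,0.101,0],"yaw":0},{"fingers":0.7,"translation":[-0.113,0.101,0],"yaw":0},{"fingers":0.7,"translation":[-0.113,0.101,0],"yaw":0},{"fingers":0.7,"translation":[-0.113,0.101,0],"yaw":0}]' --force 30

```text
time: 4.0
tool_pos: [0.48, 0.2337, 0.215]
tool_rot: [[-0.0, 1.0, 0.001], [1.0, 0.0, 0.001], [0.001, 0.001, -1.0]]
contact_force: [0.4, -0.2, 0.6]
finger_gap: 0.7
finger_force: 0.0
```

Call:
step_arm --plan '[{"fingers":0.7,"translation":[0,0,0.131],"yaw":0},{"fingers":0.7,"translation":[0,0,0.131],"yaw":0},{"fingers":0.7,"translation":[0,0,0.131],"yaw":0},{"fingers":0.7,"translation":[0,0,0],"yaw":0},{"fingers":0.3,"translation":[0,0,0],"yaw":0},{"fingers":0.3,"translation":[0,0,0],"yaw":0},{"fingers":0.3,"translation":[0,0,0],"yaw":0},{"fingers":0.3,"translation":[0,0,0],"yaw":0},{"fingers":0.3,"translation":[0,0,0],"yaw":0},{"fingers":0.3,"translation":[0,0,0],"yaw":0},{"fingers":0.3,"translation":[0,0,0],"yaw":0},{"fingers":0.3,"translation":[0,0,-0.1],"yaw":0},{"fingers":0.3,"translation":[0,0,-0.15],"yaw":0}]'

```text
time: 5.3
tool_pos: [0.4774, 0.2344, 0.1713]
tool_rot: [[-0.0, 1.0, -0.004], [1.0, 0.0, -0.002], [-0.002, -0.004, -1.0]]
contact_force: [1.3, 0.2, -0.6]
finger_gap: 0.457
finger_force: 30.7
```

Call:
step_arm --plan '[{"fingers":0.3,"translation":[-0.04,0.05,0],"yaw":0},{"fingers":0.3,"translation":[-0.088,0.113,0],"yaw":0},{"fingers":0.3,"translation":[-0.088,0.113,0],"yaw":0},{"fingers":0.3,"translation":[-0.088,0.113,0],"yaw":0},{"fingers":0.3,"translation":[-0.048,0.065,0],"yaw":0.05},{"fingers":0.3,"translation":[0,0,0],"yaw":0.053},{"fingers":0.3,"translation":[0,0,0],"yaw":0},{"fingers":0.3,"translation":[0,0,0.1],"yaw":0},{"fingers":0.3,"translation":[0,0,0.08],"yaw":0},{"fingers":0.3,"translation":[0,0,0.03],"yaw":0},{"fingers":0.3,"translation":[0,0,0.015],"yaw":0},{"fingers":0.3,"translation":[0,0,0],"yaw":0}]'

```text
time: 6.5
tool_pos: [0.6146, 0.1301, 0.1045]
tool_rot: [[0.08, 0.997, -0.0], [0.997, -0.08, 0.0], [0.0, -0.0, -1.0]]
contact_force: [-0.3, 0.4, -0.4]
finger_gap: 0.46
finger_force: 30.7
```

Call:
step_arm --plan '[{"fingers":0.3,"translation":[0,0,0.013],"yaw":0},{"fingers":0.3,"translation":[0,0,0],"yaw":0},{"fingers":0.65,"translation":[0,0,0],"yaw":0},{"fingers":0.65,"translation":[0,0,0],"yaw":0},{"fingers":0.65,"translation":[0,0,0],"yaw":0},{"fingers":0.65,"translation":[0,0,-0.1],"yaw":0},{"fingers":0.65,"translation":[0,0,-0.16],"yaw":-0.05},{"fingers":0.75,"translation":[0,0,-0.05],"yaw":-0.053},{"fingers":0.75,"translation":[0.01,-0.144,0],"yaw":0},{"fingers":0.75,"translation":[0.009,-0.144,0],"yaw":0},{"fingers":0.75,"translation":[0.009,-0.144,0],"yaw":0},{"fingers":0.75,"translation":[0.009,-0.143,0],"yaw":0},{"fingers":0.75,"translation":[0,0,0],"yaw":0}]'

```text
time: 7.8
tool_pos: [0.4347, 0.1398, 0.1933]
tool_rot: [[-0.004, 1.0, -0.011], [1.0, 0.004, -0.003], [-0.003, -0.011, -1.0]]
contact_force: [0.0, 0.2, 0.7]
finger_gap: 0.75
finger_force: 0.0
```

Run:
```python
from fit import *
e=get_image("scene"); cv2.imwrite("pics/s1.png",cv2.resize(e["image"][150:300,180:380,::-1],(800,600)))
```

```text
(no output)
```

View pics/s1.png

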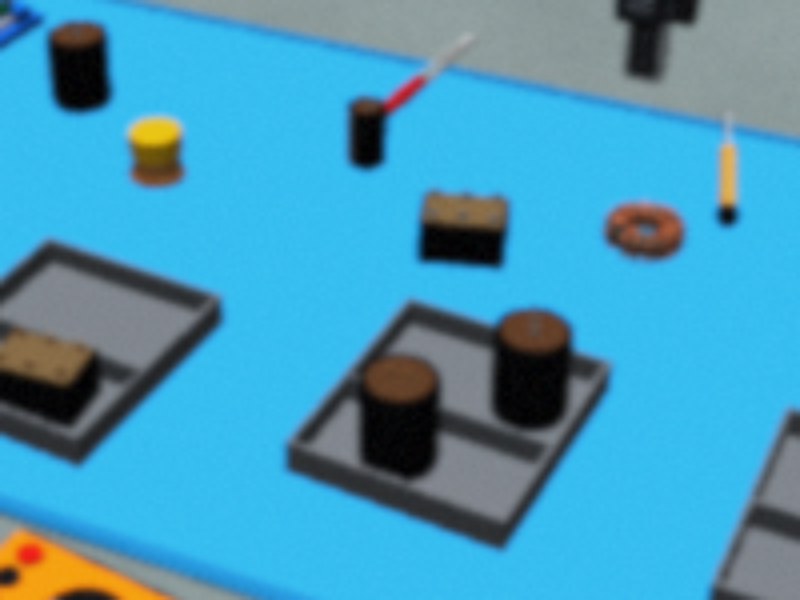

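The large cap stands in the bigcap tray's front compartment, around (530,370) in the crop. The choke is next, at (645,230).

Call:
step_arm --plan '[{"fingers":0.75,"translation":[0,0,0.13],"yaw":0},{"fingers":0.75,"translation":[0,0,0.13],"yaw":0},{"fingers":0.75,"translation":[0,0,0.09],"yaw":0},{"fingers":0.75,"translation":[0,0,0.038],"yaw":0},{"fingers":0.75,"translation":[0,0,0],"yaw":0},{"fingers":0.4,"translation":[0,0,0],"yaw":0},{"fingers":0.4,"translation":[0,0,0],"yaw":0},{"fingers":0.4,"translation":[0,0,0],"yaw":0},{"fingers":0.4,"translation":[0,0,0],"yaw":0},{"fingers":0.4,"translation":[0,0,0],"yaw":0},{"fingers":0.4,"translation":[0,0,0],"yaw":0},{"fingers":0.4,"translation":[0,0,-0.1],"yaw":0},{"fingers":0.4,"translation":[0,0,-0.15],"yaw":0},{"fingers":0.4,"translation":[0,0,-0.1],"yaw":0},{"fingers":0.4,"translation":[0,0,0],"yaw":0}]'

```text
time: 9.35
tool_pos: [0.4463, 0.1417, 0.1867]
tool_rot: [[0.0, 1.0, 0.003], [1.0, -0.0, 0.001], [0.001, 0.003, -1.0]]
contact_force: [1.7, -0.1, -2.0]
finger_gap: 0.532
finger_force: 31.4
```

Call:
step_arm --plan '[{"fingers":0.4,"translation":[0.094,0.097,0],"yaw":0},{"fingers":0.4,"translation":[0.094,0.097,0],"yaw":0},{"fingers":0.4,"translation":[0.094,0.097,0],"yaw":0},{"fingers":0.4,"translation":[0.094,0.097,0],"yaw":0},{"fingers":0.4,"translation":[0.094,0.097,0],"yaw":0},{"fingers":0.4,"translation":[0.094,0.097,0],"yaw":0},{"fingers":0.4,"translation":[0,0,0],"yaw":-0.178},{"fingers":0.4,"translation":[0,0,0],"yaw":-0.178},{"fingers":0.4,"translation":[0,0,0],"yaw":-0.178},{"fingers":0.4,"translation":[0,0,0],"yaw":-0.178},{"fingers":0.4,"translation":[0,0,0],"yaw":-0.178},{"fingers":0.4,"translation":[0,0,0],"yaw":-0.178},{"fingers":0.4,"translation":[0,0,0],"yaw":-0.178},{"fingers":0.4,"translation":[0,0,0],"yaw":-0.178},{"fingers":0.4,"translation":[0,0,0],"yaw":-0.178},{"fingers":0.4,"translation":[0,0,0],"yaw":-0.178},{"fingers":0.4,"translation":[0,0,0],"yaw":-0.178},{"fingers":0.4,"translation":[0,0,0],"yaw":0}]'

```text
time: 11.15
tool_pos: [0.6188, 0.3098, 0.1809]
tool_rot: [[-0.999, 0.033, -0.006], [0.033, 0.999, -0.002], [0.006, -0.002, -1.0]]
contact_force: [-0.5, -0.5, 0.4]
finger_gap: 0.534
finger_force: 31.4
```

Call:
step_arm --plan '[{"fingers":0.4,"translation":[0,0,0.12],"yaw":0},{"fingers":0.4,"translation":[0,0,0.12],"yaw":0},{"fingers":0.4,"translation":[0,0,0.07],"yaw":0},{"fingers":0.4,"translation":[0,0,0.028],"yaw":0},{"fingers":0.4,"translation":[0,0,0],"yaw":0},{"fingers":0.4,"translation":[0,0,0],"yaw":0},{"fingers":0.7,"translation":[0,0,0],"yaw":0},{"fingers":0.7,"translation":[0,0,0],"yaw":0},{"fingers":0.7,"translation":[0,0,0],"yaw":0},{"fingers":0.7,"translation":[0,0,-0.1],"yaw":0},{"fingers":0.7,"translation":[0,0,-0.15],"yaw":0},{"fingers":0.65,"translation":[0,0,-0.15],"yaw":0},{"fingers":0.65,"translation":[0,0,0],"yaw":0.178},{"fingers":0.65,"translation":[0,0,0],"yaw":0.178},{"fingers":0.65,"translation":[0,0,0],"yaw":0.178},{"fingers":0.65,"translation":[0,0,0],"yaw":0.178},{"fingers":0.65,"translation":[0,0,0],"yaw":0.178},{"fingers":0.65,"translation":[0,0,0],"yaw":0.178},{"fingers":0.65,"translation":[0,0,0],"yaw":0.178},{"fingers":0.65,"translation":[0,0,0],"yaw":0.178}]'

```text
time: 13.15
tool_pos: [0.6194, 0.3107, 0.2015]
tool_rot: [[-0.402, 0.916, -0.004], [0.916, 0.402, -0.001], [0.001, -0.004, -1.0]]
contact_force: [-1.1, -0.5, 1.0]
finger_gap: 0.653
finger_force: 0.0
```

Run:
```python
from fit import *
d=grab("top"); e=grab("scene"); v=np.hstack([cv2.resize(d["image"][110:260,80:280,::-1],(400,300)),cv2.resize(e["image"][180:330,240:440,::-1],(400,300))]); cv2.imwrite("pics/s2.png",v)
M,px,y=MOD["relay"]
for c in(d,e): print(fit(c,M,(.491,.047),yaw=True))
```

```text
(array([0.4934, 0.0481, 0.2588]), np.float64(0.099))
(array([0.4874, 0.0456, 0.3397]), np.float64(0.21))
```

View pics/s2.png

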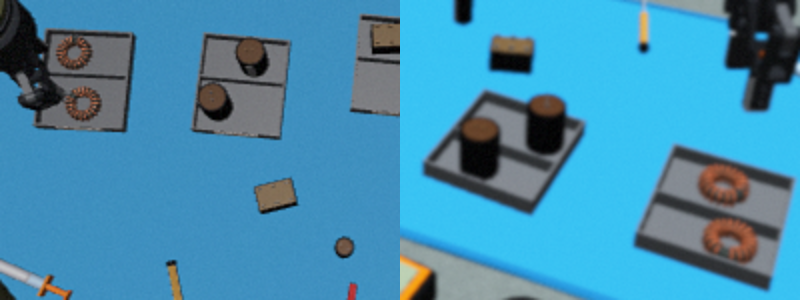

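The choke lies in its front compartment. The relay is next.

Call:
step_arm --plan '[{"fingers":0.65,"translation":[0,0,0],"yaw":0.178},{"fingers":0.65,"translation":[-0.104,-0.0933,0],"yaw":0},{"fingers":0.65,"translation":[-0.104,-0.0933,0],"yaw":0},{"fingers":0.65,"translation":[-0.104,-0.0933,0],"yaw":0},{"fingers":0.65,"translation":[-0.104,-0.0933,0],"yaw":0},{"fingers":0.65,"translation":[-0.104,-0.0933,0],"yaw":0},{"fingers":0.65,"translation":[-0.104,-0.0933,0],"yaw":0},{"fingers":0.65,"translation":[-0.104,-0.0933,0],"yaw":0},{"fingers":0.65,"translation":[0,0,0],"yaw":0},{"fingers":0.65,"translation":[0,0,0],"yaw":0}]'

```text
time: 14.25
tool_pos: [0.4916, 0.0457, 0.2024]
tool_rot: [[-0.277, 0.961, -0.003], [0.961, 0.277, -0.001], [0.0, -0.003, -1.0]]
contact_force: [1.0, 1.5, -0.6]
finger_gap: 0.649
finger_force: 0.0
```

Call:
step_arm --plan '[{"fingers":0.65,"translation":[0,0,0.13],"yaw":0},{"fingers":0.65,"translation":[0,0,0.13],"yaw":0},{"fingers":0.65,"translation":[0,0,0.09],"yaw":0},{"fingers":0.65,"translation":[0,0,0.045],"yaw":0},{"fingers":0.65,"translation":[0,0,0],"yaw":0},{"fingers":0.25,"translation":[0,0,0],"yaw":0},{"fingers":0.25,"translation":[0,0,0],"yaw":0},{"fingers":0.25,"translation":[0,0,0],"yaw":0},{"fingers":0.25,"translation":[0,0,0],"yaw":0},{"fingers":0.25,"translation":[0,0,0],"yaw":0},{"fingers":0.25,"translation":[0,0,0],"yaw":0},{"fingers":0.25,"translation":[0,0,0],"yaw":0},{"fingers":0.25,"translation":[0,0,-0.1],"yaw":0},{"fingers":0.25,"translation":[0,0,-0.15],"yaw":0},{"fingers":0.25,"translation":[0,0,-0.1],"yaw":0},{"fingers":0.25,"translation":[0,0,0],"yaw":0}]'

```text
time: 15.85
tool_pos: [0.4934, 0.0465, 0.1925]
tool_rot: [[-0.275, 0.961, 0.004], [0.961, 0.275, 0.0], [-0.001, 0.004, -1.0]]
contact_force: [0.8, 0.2, -0.6]
finger_gap: 0.387
finger_force: 31.0
```

Call:
step_arm --plan '[{"fingers":0.25,"translation":[-0.13,0.068,0],"yaw":0},{"fingers":0.25,"translation":[-0.13,0.068,0],"yaw":0},{"fingers":0.25,"translation":[-0.13,0.068,0],"yaw":0},{"fingers":0.25,"translation":[-0.13,0.068,0],"yaw":0},{"fingers":0.25,"translation":[-0.13,0.068,0],"yaw":0},{"fingers":0.25,"translation":[0,0,0],"yaw":-0.171},{"fingers":0.25,"translation":[0,0,0],"yaw":-0.171},{"fingers":0.25,"translation":[0,0,0],"yaw":-0.171},{"fingers":0.25,"translation":[0,0,0],"yaw":-0.171},{"fingers":0.25,"translation":[0,0,0],"yaw":-0.171},{"fingers":0.25,"translation":[0,0,0],"yaw":-0.171},{"fingers":0.25,"translation":[0,0,0],"yaw":-0.171},{"fingers":0.25,"translation":[0,0,0],"yaw":-0.171},{"fingers":0.25,"translation":[0,0,0],"yaw":-0.171},{"fingers":0.25,"translation":[0,0,0],"yaw":0},{"fingers":0.25,"translation":[0,0,0],"yaw":0}]'

```text
time: 17.45
tool_pos: [0.6428, -0.1129, 0.1874]
tool_rot: [[-0.996, 0.086, -0.005], [0.086, 0.996, -0.001], [0.005, -0.001, -1.0]]
contact_force: [-0.5, -0.9, -1.1]
finger_gap: 0.391
finger_force: 30.9
```

Call:
step_arm --plan '[{"fingers":0.25,"translation":[0,0,0.12],"yaw":0},{"fingers":0.25,"translation":[0,0,0.12],"yaw":0},{"fingers":0.25,"translation":[0,0,0.07],"yaw":0},{"fingers":0.25,"translation":[0,0,0.028],"yaw":0},{"fingers":0.25,"translation":[0,0,0],"yaw":0},{"fingers":0.25,"translation":[0,0,0],"yaw":0},{"fingers":0.6,"translation":[0,0,0],"yaw":0},{"fingers":0.6,"translation":[0,0,0],"yaw":0},{"fingers":0.6,"translation":[0,0,0],"yaw":0},{"fingers":0.6,"translation":[0,0,-0.1],"yaw":0},{"fingers":0.6,"translation":[0,0,-0.15],"yaw":0},{"fingers":0.7,"translation":[0,0,-0.15],"yaw":0},{"fingers":0.7,"translation":[0,0,0],"yaw":0.19},{"fingers":0.7,"translation":[0,0,0],"yaw":0.19},{"fingers":0.7,"translation":[0,0,0],"yaw":0.19},{"fingers":0.7,"translation":[0,0,0],"yaw":0.19},{"fingers":0.7,"translation":[0,0,0],"yaw":0.19},{"fingers":0.7,"translation":[0,0,0],"yaw":0.19},{"fingers":0.7,"translation":[0,0,0],"yaw":0.19},{"fingers":0.7,"translation":[0,0,0],"yaw":0.19}]'

```text
time: 19.45
tool_pos: [0.6434, -0.1126, 0.2069]
tool_rot: [[-0.284, 0.959, -0.003], [0.959, 0.284, -0.001], [0.0, -0.003, -1.0]]
contact_force: [-0.6, 0.3, -0.5]
finger_gap: 0.7
finger_force: 0.0
```

Call:
step_arm --plan '[{"fingers":0.7,"translation":[0,0,0],"yaw":0.19},{"fingers":0.7,"translation":[0,0,0],"yaw":0.175},{"fingers":0.7,"translation":[-0.0762,-0.1188,0],"yaw":0},{"fingers":0.7,"translation":[-0.0762,-0.1188,0],"yaw":0},{"fingers":0.7,"translation":[-0.0762,-0.1188,0],"yaw":0},{"fingers":0.7,"translation":[-0.0762,-0.1188,0],"yaw":0},{"fingers":0.7,"translation":[-0.0762,-0.1188,0],"yaw":0},{"fingers":0.7,"translation":[-0.0762,-0.1188,0],"yaw":0},{"fingers":0.7,"translation":[0,0,0],"yaw":0},{"fingers":0.7,"translation":[0,0,0],"yaw":0}]'

```text
time: 20.45
tool_pos: [0.4302, -0.2524, 0.208]
tool_rot: [[-0.005, 1.0, -0.003], [1.0, 0.005, -0.001], [-0.001, -0.003, -1.0]]
contact_force: [0.8, 1.0, 0.4]
finger_gap: 0.701
finger_force: 0.0
```

Run:
```python
from fit import *
e=get_image("scene"); cv2.imwrite("pics/s3.png",cv2.resize(e["image"][140:290,140:340,::-1],(600,450)))
```

```text
(no output)
```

View pics/s3.png

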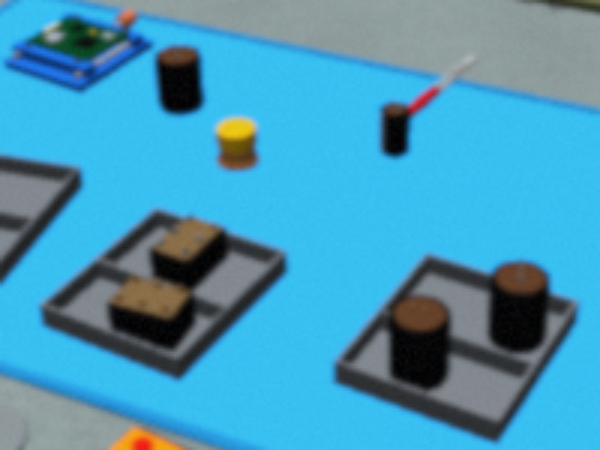

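The relay sits flat in the relay tray's front compartment, around (188,248). Now the second large cap.

Call:
step_arm --plan '[{"fingers":0.7,"translation":[0,0,0.12],"yaw":0},{"fingers":0.7,"translation":[0,0,0.12],"yaw":0},{"fingers":0.7,"translation":[0,0,0.08],"yaw":0},{"fingers":0.7,"translation":[0,0,0.042],"yaw":0},{"fingers":0.7,"translation":[0,0,0],"yaw":0},{"fingers":0.3,"translation":[0,0,0],"yaw":0},{"fingers":0.3,"translation":[0,0,0],"yaw":0},{"fingers":0.3,"translation":[0,0,0],"yaw":0},{"fingers":0.3,"translation":[0,0,0],"yaw":0},{"fingers":0.3,"translation":[0,0,0],"yaw":0},{"fingers":0.3,"translation":[0,0,0],"yaw":0},{"fingers":0.3,"translation":[0,0,0],"yaw":0},{"fingers":0.3,"translation":[0,0,-0.1],"yaw":0},{"fingers":0.3,"translation":[0,0,-0.15],"yaw":0},{"fingers":0.3,"translation":[0,0,-0.13],"yaw":0},{"fingers":0.3,"translation":[0,0,0],"yaw":0}]'

```text
time: 22.1
tool_pos: [0.4327, -0.2529, 0.2176]
tool_rot: [[-0.007, 1.0, 0.005], [1.0, 0.007, -0.005], [-0.005, 0.005, -1.0]]
contact_force: [1.4, 0.4, -1.6]
finger_gap: 0.457
finger_force: 30.8
```

Call:
step_arm --plan '[{"fingers":0.3,"translation":[0.06,0.033,0],"yaw":0},{"fingers":0.3,"translation":[0.12,0.067,0],"yaw":0},{"fingers":0.3,"translation":[0.12,0.067,0],"yaw":0},{"fingers":0.3,"translation":[0.12,0.067,0],"yaw":0},{"fingers":0.3,"translation":[0.12,0.067,0],"yaw":0},{"fingers":0.3,"translation":[0.12,0.067,0],"yaw":0},{"fingers":0.3,"translation":[0.12,0.067,0],"yaw":0},{"fingers":0.3,"translation":[0.12,0.067,0],"yaw":0},{"fingers":0.3,"translation":[0.12,0.067,0],"yaw":0},{"fingers":0.3,"translation":[0.06,0.034,0],"yaw":0.05},{"fingers":0.3,"translation":[0,0,0],"yaw":0.06},{"fingers":0.3,"translation":[0,0,0],"yaw":0},{"fingers":0.3,"translation":[0,0,0],"yaw":0}]'

```text
time: 23.4
tool_pos: [0.6083, 0.0729, 0.2113]
tool_rot: [[0.078, 0.997, -0.005], [0.997, -0.078, -0.002], [-0.003, -0.005, -1.0]]
contact_force: [0.6, -0.6, -0.5]
finger_gap: 0.458
finger_force: 30.8
```

Call:
step_arm --plan '[{"fingers":0.3,"translation":[0,0.008,0.13],"yaw":0},{"fingers":0.3,"translation":[0,0,0.13],"yaw":0},{"fingers":0.3,"translation":[0,0,0.08],"yaw":0},{"fingers":0.3,"translation":[0,0,0.028],"yaw":0},{"fingers":0.3,"translation":[0,0,0],"yaw":0},{"fingers":0.3,"translation":[0,0,0],"yaw":0},{"fingers":0.54,"translation":[0,0,0],"yaw":0},{"fingers":0.54,"translation":[0,0,0],"yaw":0},{"fingers":0.54,"translation":[0,0,0],"yaw":0},{"fingers":0.54,"translation":[0,0,-0.1],"yaw":0},{"fingers":0.54,"translation":[0,0,-0.15],"yaw":0},{"fingers":0.5,"translation":[0,0,-0.1],"yaw":-0.05},{"fingers":0.5,"translation":[0,0,0],"yaw":-0.05},{"fingers":0.5,"translation":[-0.077,-0.125,0],"yaw":0},{"fingers":0.5,"translation":[-0.077,-0.125,0],"yaw":0},{"fingers":0.5,"translation":[-0.077,-0.125,0],"yaw":0},{"fingers":0.5,"translation":[-0.077,-0.125,0],"yaw":0},{"fingers":0.5,"translation":[-0.077,-0.125,0],"yaw":0},{"fingers":0.5,"translation":[0,0,0],"yaw":0},{"fingers":0.5,"translation":[0,0,0],"yaw":0}]'

```text
time: 25.4
tool_pos: [0.4232, -0.0424, 0.2073]
tool_rot: [[0.001, 1.0, -0.004], [1.0, -0.001, -0.001], [-0.001, -0.004, -1.0]]
contact_force: [0.3, -0.3, 0.6]
finger_gap: 0.499
finger_force: 0.0
```

Call:
step_arm --plan '[{"fingers":0.5,"translation":[0,0,0.12],"yaw":0},{"fingers":0.5,"translation":[0,0,0.12],"yaw":0},{"fingers":0.5,"translation":[0,0,0.08],"yaw":0},{"fingers":0.5,"translation":[0,0,0.048],"yaw":0},{"fingers":0.5,"translation":[0,0,0],"yaw":0},{"fingers":0.15,"translation":[0,0,0],"yaw":0},{"fingers":0.15,"translation":[0,0,0],"yaw":0},{"fingers":0.15,"translation":[0,0,0],"yaw":0},{"fingers":0.15,"translation":[0,0,0],"yaw":0},{"fingers":0.15,"translation":[0,0,0],"yaw":0},{"fingers":0.15,"translation":[0,0,0],"yaw":0},{"fingers":0.15,"translation":[0,0,0],"yaw":0},{"fingers":0.15,"translation":[0,0,-0.1],"yaw":0},{"fingers":0.15,"translation":[0,0,-0.15],"yaw":0},{"fingers":0.15,"translation":[0,0,-0.13],"yaw":0},{"fingers":0.15,"translation":[0,0,0],"yaw":0},{"fingers":0.15,"translation":[0,0,0],"yaw":0}]'

```text
time: 27.1
tool_pos: [0.4308, -0.0432, 0.2258]
tool_rot: [[0.001, 1.0, -0.011], [1.0, -0.001, -0.002], [-0.002, -0.011, -1.0]]
contact_force: [0.3, -0.0, -0.2]
finger_gap: 0.268
finger_force: 29.5
```

Call:
step_arm --plan '[{"fingers":0.15,"translation":[-0.055,0.042,0],"yaw":0},{"fingers":0.15,"translation":[-0.11,0.083,0],"yaw":0},{"fingers":0.15,"translation":[-0.11,0.083,0],"yaw":0},{"fingers":0.15,"translation":[-0.11,0.083,0],"yaw":0},{"fingers":0.15,"translation":[-0.11,0.083,0],"yaw":0},{"fingers":0.15,"translation":[-0.11,0.083,0],"yaw":0},{"fingers":0.15,"translation":[-0.11,0.083,0],"yaw":0},{"fingers":0.15,"translation":[-0.11,0.083,0],"yaw":0},{"fingers":0.15,"translation":[-0.06,0.04,0],"yaw":-0.09},{"fingers":0.15,"translation":[0,0,0],"yaw":-0.1},{"fingers":0.15,"translation":[0,0,0],"yaw":0},{"fingers":0.15,"translation":[0,0,0],"yaw":0},{"fingers":0.15,"translation":[0,0,0],"yaw":0}]'

```text
time: 28.4
tool_pos: [0.6293, -0.3072, 0.2222]
tool_rot: [[-0.149, 0.989, -0.015], [0.989, 0.149, -0.001], [0.001, -0.015, -1.0]]
contact_force: [-0.6, 0.6, -0.2]
finger_gap: 0.261
finger_force: 29.5
```

Run:
```python
from fit import *
o=get_obs();print(o['joint_positions'],o['tool_pos'],o['dq'])
e=get_image("scene");d=get_image("top")
c=np.array([.6293,-.3072,.13])
def crop(i,h=50,w=66):
    u,v=proj(i,[c])[0].astype(int); return cv2.resize(i["image"][max(0,v-h):v+h,max(0,u-w):u+w,::-1],(400,400))
cv2.imwrite("pics/s4.png",np.hstack([crop(d),crop(e)]))
print(proj(e,[c,[.6293,-.3072,.02],[.6293,-.3072,.222]]))
```

```text
[ 0.62344773  0.92552878 -0.50513437  1.35991257  0.48637555  0.99410498
  0.16553888] [ 0.62929225 -0.3072303   0.22215789] [ 1.44472536e-05 -1.20227413e-02 -3.22031741e-03 -4.60666514e-03
  2.30686958e-03  3.61401982e-03  4.92535131e-03]
[[127.31009468 161.23210761]
 [134.97931854 201.95778111]
 [120.17650874 123.35081777]]
```

View pics/s4.png

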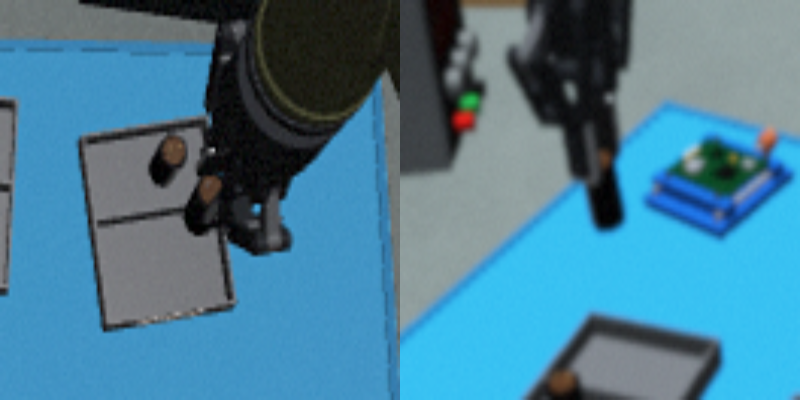

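The crop shows the small cap hanging upright in the pads, though held nearer its top than planned: the reach limit cut the descent short. I'll lower it and feel for the floor.

Call:
step_arm --plan '[{"fingers":0.15,"translation":[0,-0.02,0.08],"yaw":0},{"fingers":0.15,"translation":[0,0,0.12],"yaw":0},{"fingers":0.15,"translation":[0,0,0.09],"yaw":0},{"fingers":0.15,"translation":[0,0,0.05],"yaw":0},{"fingers":0.15,"translation":[0,0,0],"yaw":0},{"fingers":0.15,"translation":[0,0,0],"yaw":0},{"fingers":0.15,"translation":[0,0,0],"yaw":0}]'

```text
time: 29.2
tool_pos: [0.6236, -0.3096, 0.1231]
tool_rot: [[-0.149, 0.989, -0.01], [0.989, 0.149, -0.003], [-0.001, -0.01, -1.0]]
contact_force: [-0.3, -0.5, 0.0]
finger_gap: 0.266
finger_force: 29.5
```

Run:
```python
from fit import *
o=get_obs();print(o['tool_pos'],o['contact_force'])
e=get_image("scene");cv2.imwrite("pics/s5.png",cv2.resize(e["image"][145:245,70:190,::-1],(720,600),interpolation=cv2.INTER_CUBIC))
for z in(.006,.012,.018):print(z,(proj(e,pose(cyl(.025,.04),.6225,-.308,0,z))[:,1].max()-145)*6)
```

```text
[ 0.6236152  -0.30960127  0.12308056] [-0.32668104 -0.52021952  0.00808246]
0.006 379.36070534232454
0.012 366.86741674278096
0.018 354.2990080977691
```

View pics/s5.png

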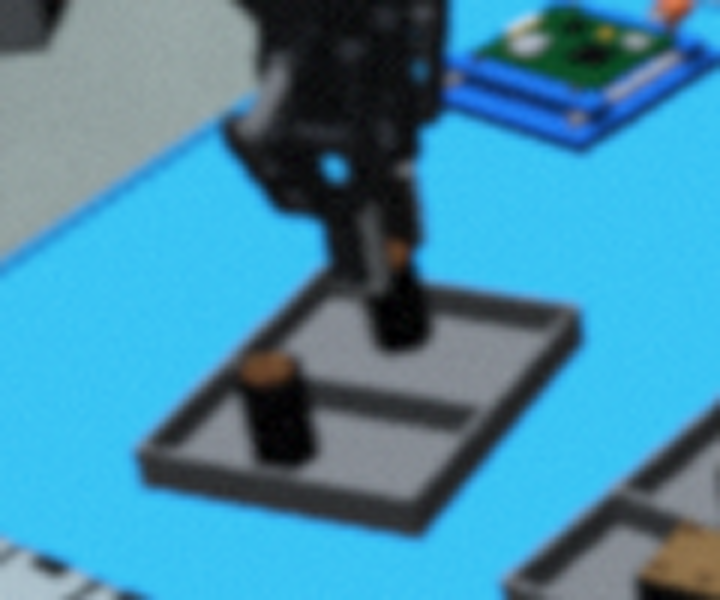

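The cap bottom is at about (400,350), so about 14 mm above the floor. I'll lower most of that, then creep.

Call:
step_arm --plan '[{"fingers":0.15,"translation":[0,0,0.02],"yaw":0},{"fingers":0.15,"translation":[0,0,0.013],"yaw":0},{"fingers":0.15,"translation":[0,0,0],"yaw":0},{"fingers":0.15,"translation":[0,0,0],"yaw":0},{"fingers":0.15,"translation":[0,0,0],"yaw":0}]'

```text
time: 29.75
tool_pos: [0.6231, -0.3101, 0.114]
tool_rot: [[-0.148, 0.989, -0.011], [0.989, 0.148, -0.004], [-0.002, -0.011, -1.0]]
contact_force: [-3.5, 0.6, 13.5]
finger_gap: 0.261
finger_force: 31.2
```

Call:
step_arm --plan '[{"fingers":0.15,"translation":[0,0,0.005],"yaw":0},{"fingers":0.15,"translation":[0,0,0],"yaw":0},{"fingers":0.15,"translation":[0,0,0],"yaw":0}]'

```text
time: 30.05
tool_pos: [0.6232, -0.3103, 0.1139]
tool_rot: [[-0.148, 0.989, -0.01], [0.989, 0.148, -0.005], [-0.003, -0.011, -1.0]]
contact_force: [-5.0, 0.5, 21.5]
finger_gap: 0.264
finger_force: 32.1
```

Call:
step_arm --plan '[{"fingers":0.15,"translation":[0,0,-0.006],"yaw":0},{"fingers":0.15,"translation":[0,0,0],"yaw":0},{"fingers":0.45,"translation":[0,0,0],"yaw":0},{"fingers":0.45,"translation":[0,0,0],"yaw":0},{"fingers":0.45,"translation":[0,0,0],"yaw":0},{"fingers":0.45,"translation":[0,0,-0.08],"yaw":0},{"fingers":0.45,"translation":[0,0,-0.15],"yaw":0},{"fingers":0.45,"translation":[0,0,-0.15],"yaw":0},{"fingers":0.45,"translation":[0,-0.15,-0.1],"yaw":0},{"fingers":0.45,"translation":[0,-0.15,0],"yaw":0},{"fingers":0.45,"translation":[0,-0.15,0],"yaw":0},{"fingers":0.45,"translation":[0,0,0],"yaw":0},{"fingers":0.45,"translation":[0,0,0],"yaw":0}]'

```text
time: 31.35
tool_pos: [0.493, -0.3294, 0.255]
tool_rot: [[-0.147, 0.989, -0.014], [0.989, 0.147, -0.002], [0.0, -0.014, -1.0]]
contact_force: [0.5, 0.9, 1.7]
finger_gap: 0.453
finger_force: 0.0
```

Run:
```python
from fit import *
d=get_image("top");e=get_image("scene")
cv2.imwrite("pics/e1.png",np.vstack([cv2.resize(d["image"][105:190,80:400,::-1],(800,212)),cv2.resize(e["image"][150:345,60:460,::-1],(780,380))[:, :780].copy() if 0 else cv2.resize(e["image"][150:345,60:460,::-1],(800,388))]))
```

```text
(no output)
```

View pics/e1.png

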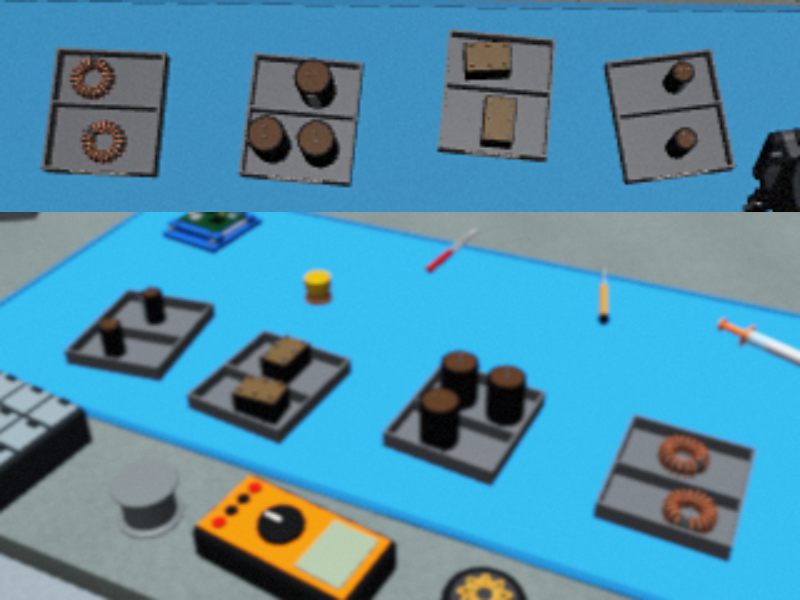

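All five parts stand in the right front compartments: choke (103,140), large caps (268,140) and (318,143), relay (498,120), small cap (682,142). I'm handing in the job.

```bash
python3 -c "
from rig import *
print(finish_job())"
```

```text
the job is handed in; nothing more can be done
None
```

I placed all five parts legs up in the front compartments of their matching trays, never went near the board holder, and handed the job in at about 31 s; the hand-in call returned no verdict.

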